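# Fill the blank magazine of a carving machine

## Robot

A 6-joint arm with a two-finger parallel gripper is mounted at the origin on the work surface. World frame = base frame: x ahead of the robot, y to its left, z up, the work surface at z = 0. Lengths are in m, angles in rad, forces in N, time in s.
With the tool pointing down it reaches from about 0.35 to 0.85 m from the base axis. Payload 8.1 kg.
Tool frame: the origin (TCP) lies on the mounting face of the last link; the fingertips stand 186 mm ahead of it and the grasp point (between the pads) lies 167 mm ahead of it; z points along the fingers, y is the line along which they close (so a half turn about z gives the same grasp; the last joint's range is limited). The gripper opens to 93 mm and grips with 3 to 60 N. Pads are 15 mm wide; open, the fingers measure 128 mm over their backs; the gripper's body (75 mm by 188 mm) begins 65 mm behind the grasp point.
Start: joints at [1.071, 0.13, 1.488, -0, 1.523, -0.085], TCP at [0.242, 0.549, 0.405] pointing down, gripper open.
Joint ranges: [-2.96, 2.96], [-0.89, 2.26], [0.02, 2.5], [-1.34, 4.48], [0, 2.73], [-2.66, 2.66]. Speed limits (rad/s): [2.39, 2.39, 2.79, 3.14, 3.14, 3.14].

## Interface

Orientations are given as a rotation vector (axis times angle).
In Python, from plant import read_state, read_camera, camera_params, close_job gives the robot as it stands. The module is installed in compiled form; this text tells all that it offers.
- The arm moves only by the tool servo_tool, never from a script. Its argument "increments" is a list of rows, each an object with "slide": the shift along the tool's x, y, z in mm, a list of three; "dr": the turn, a rotation vector about the tool's x, y, z in rad, a list of three; "jaw": the closure, from 0 (fully open) to 1 (shut). In form: [{"slide": [x, y, z], "dr": [ax, ay, az], "jaw": jaw}, ...]. A call has 1 to 20 rows; each row is the pose to reach, as a shift and turn from the pose commanded when the call began, along the tool's axes at that moment; what a row does not reach only later rows make up. A row lasts 1/10 s, in which the tool goes at most 50 mm and 8.59 degrees, less where a joint would pass 70% of its speed; a pose out of reach is approached as far as the arm can. A call with a gripper value outside its range is refused whole. The fingers move at their own pace and stop on an object; "force" is the grip in N (left out, the last holds). Time passes only in rows, so rows that repeat a pose let the fingers close. It gives the time, the measured TCP pose, the force, the opening and the grip force at its end, in the units of the state.
- read_state(): the state, without advancing time (a new reading comes with each control period).
- read_camera(name): name is "side" or "top"; returns (picture, depth): 384x512x3 uint8, red, green, blue; 384x512 float32, m along the optical axis (not along the pixel's ray), 0 where there is no reading.
- camera_params(name): a dict with "fx", "fy", "cx", "cy" (pixels), "rvec" (rotation vector, rad) and "tvec" (3), from world to camera coordinates, as OpenCV has them. Camera axes: x right, y down, z forward; pixel columns grow to the right and rows downward; lengths in m; the calibration is good to about 2 mm. A picture is of the moment at which its call begins. camera_params takes no time and is no camera call.
- close_job(): hands the job in; it is judged then, once.
The state is a dict: "t": time; "q": joint angles; "dq": joint speeds; "joint_torque": joint torques, N m; "tool_pos": TCP position; "orientation": TCP orientation; "force": force on the tool from outside, world axes, zero at the start; "wrist_torque": the same for the moment, N m; "opening": finger opening in m; "gripper_force": force on a finger pad.
Only numpy, scipy, OpenCV 4.12 (cv2) and the standard library are available. Lean on these libraries where they do the work, as an engineer would, in place of code of your own. Each camera call takes 0.05 s, during which the arm holds its last target. There are 200 camera calls.

## Task

Get the carving machine ready for a run: wind the handwheel to bring the magazine out from under the spindle as far as the loading stop, then push each of the loose 60 by 40 mm rectangular blanks on the bench, lying flat, down past the two sprung catches so that the catches hold the whole stack under them. When all are in, wind the magazine back under the spindle until the carriage is against its work stop; leave the other tools and the bits of wood where they lie.

Things in the scene. Friction and masses are not known exactly. Their poses are not given: they have to be found in the camera images.
- carriage (a joint): Machine's sliding carriage (m): 0 = against the loading stop, 0.160 = against the work stop, magazine centred under the spindle. Growing values move it to the machine's +y (the robot's left). Driven only by the handwheel, 0.014 m per radian (88 mm a turn); wheel clockwise seen from above = growing. Stays where left; each stop is hard.
- wheel_hub (a point): Top centre of the handwheel, on its vertical shaft at the machine's right-hand (-y) end, 86 mm above the bench; z up. The wheel is 103 mm across; its rim's top is 87 mm above the bench. It turns easily (about 1.5 N at the crank handle).
- crank_handle (a point): Half-way up the wheel's upright round wooden crank handle, 22 mm thick, 40 mm tall (20 mm above and below this point), 45 mm from the wheel's axis, about 108 mm above the bench. It revolves freely on its own pin, so a gripper pinching it from above can lead it round the circle without turning itself.
- magazine_mouth (a point): Middle of the magazine, level with the flat undersides of its two sprung catches, 109 mm above the bench; travels with the carriage. x: along the blanks' long side (about away from the robot), y: along the travel, z up. Inside 63 mm (x) by 43 mm (y) between two facing end channels; straight walls end 14 mm above this point, their flared mouth 27 mm above.
- magazine_window (a point): Centre of the magazine 30 mm below the catches. The channels wrap only the last 9 mm of a blank's long sides, so on both y sides a window 45 mm wide (x) is open for fingers, from the mouth down to the carriage plate, 68 mm below the catches (41 mm above the bench), and outwards.
- catch_tip (a point): Tip of the front (-x) catch, on its underside, when sprung in; a like one faces it at the +x end. Each bolt reaches 5.5 mm inside, 18 mm wide, bevelled on top over 11 mm of height: a blank laid in the mouth rests on the bevels and must be pushed down (7 to 12 N for both) until its top face is below the tips, when they spring out over it. Go 3 mm further before letting go.
- follower_top (a point): Middle of the top of the spring follower plate (50 by 36 mm): 1 mm below the catches when the magazine is empty, sinks up to 62 mm (3 N at the top, 6 N at the bottom), and lifts the stack until the top blank's upper face meets the catches' undersides.
- machine: Bench carving machine, fixed: base 150 mm (x) by 450 mm (y). Origin on the bench; x away from the robot, y along the slide (robot's left), z up. Magazine axis at x 0, y -0.070 with carriage at 0, y +0.090 at 0.160. Wheel axis x 0, y -0.215. Spindle, 43 mm thick, 140 to 318 mm above the bench, at x 0, y +0.090; column behind it at x 80 to 120 mm, 56 mm wide, 345 mm high.
- blank1_center (a point): Centre (half-way up) of a loose flat rectangular carving blank of dark wood, 60 mm (own x) by 40 mm (own y) by 10 mm thick, about 20 g, lying flat on the bench before the machine. All blanks are alike; either face may be up and either end may be first. Three to five are present.
- blank2_center (a point): Centre (half-way up) of a loose flat rectangular carving blank of dark wood, 60 mm (own x) by 40 mm (own y) by 10 mm thick, about 20 g, lying flat on the bench before the machine. All blanks are alike; either face may be up and either end may be first. Three to five are present.
- blank3_center (a point): Centre (half-way up) of a loose flat rectangular carving blank of dark wood, 60 mm (own x) by 40 mm (own y) by 10 mm thick, about 20 g, lying flat on the bench before the machine. All blanks are alike; either face may be up and either end may be first. Three to five are present.
- blank4_center (a point): Centre (half-way up) of a loose flat rectangular carving blank of dark wood, 60 mm (own x) by 40 mm (own y) by 10 mm thick, about 20 g, lying flat on the bench before the machine. All blanks are alike; either face may be up and either end may be first. Three to five are present.
- blank5_center (a point): Centre (half-way up) of a loose flat rectangular carving blank of dark wood, 60 mm (own x) by 40 mm (own y) by 10 mm thick, about 20 g, lying flat on the bench before the machine. All blanks are alike; either face may be up and either end may be first. Three to five are present.
- offcut: Bystander: dark wood offcut 105 x 45 x 18 mm, to be left alone. Origin under its centre.
- roundel: Bystander: round disc of dark wood, 48 mm across, 12 mm thick, to be left alone. Origin under its centre.
- mallet: Bystander: carver's mallet, wooden head 75 x 130 x 60 mm with a 200 mm round handle towards its own -x. Origin under the head.
- rule: Bystander: yellow folded rule 34 x 230 x 12 mm, long side along its own y. Origin under its centre.
- chisel: Bystander: chisel, 235 mm long and 25 mm high along its own x, dark handle to -x, steel blade to +x. Origin under its middle.
- gouge: Bystander: narrow carving gouge, 235 mm long and 25 mm high along its own x, pale handle to -x, blade to +x. Origin under its middle.
Mind the look-alikes: they are no part of the job. Leave any blue, purple or yellow look-alike of the part that bears blank2_center alone.

How it is judged:
On the way, in this order (a step that is already met when the one before it is completed fails the run):
1. the carriage has been wound out to the loading stop (value of joint carriage below 0.003 m), for 0.2 s.
2. all the blanks lie flat in the magazine under its catches, the carriage still at the loading stop (horizontal distance between each of blank1_center, blank2_center, blank3_center, blank4_center, blank5_center and magazine_mouth below 0.006 m and z of blank1_center in the frame of magazine_mouth between -0.064 and -0.003 m and angle between the z axis of each of blank1_center, blank2_center, blank3_center, blank4_center, blank5_center and the z axis of magazine_mouth, either way round below 0.12 rad and z of blank2_center in the frame of magazine_mouth between -0.064 and -0.003 m and z of blank3_center in the frame of magazine_mouth between -0.064 and -0.003 m and z of blank4_center in the frame of magazine_mouth between -0.064 and -0.003 m and z of blank5_center in the frame of magazine_mouth between -0.064 and -0.003 m and value of joint carriage below 0.01 m), for 0.3 s.
3. the carriage has been wound home against the work stop (value of joint carriage above 0.157 m), for 0.2 s.
At the end, for the whole second after the job is handed in: The carriage is within 3 mm of the work stop (above 0.157) and at rest, and every blank lies in the magazine: its centre within 6 mm of the magazine's axis, at least 3 mm below the catches' undersides, flat within 0.12 rad and at rest (value of joint carriage above 0.157 m and horizontal distance between each of blank1_center, blank2_center, blank3_center, blank4_center, blank5_center and magazine_mouth below 0.006 m and z of blank1_center in the frame of magazine_mouth between -0.064 and -0.003 m and angle between the z axis of each of blank1_center, blank2_center, blank3_center, blank4_center, blank5_center and the z axis of magazine_mouth, either way round below 0.12 rad and z of blank2_center in the frame of magazine_mouth between -0.064 and -0.003 m and z of blank3_center in the frame of magazine_mouth between -0.064 and -0.003 m and z of blank4_center in the frame of magazine_mouth between -0.064 and -0.003 m and z of blank5_center in the frame of magazine_mouth between -0.064 and -0.003 m and velocity of joint carriage below 0.01 m/s and linear speed of each of blank1, blank2, blank3, blank4, blank5 below 0.03 m/s); the robot touches nothing.
It fails at once if another tool or piece of wood on the bench is shifted by more than 5 cm (distance of any of offcut, roundel, mallet, rule, chisel, gouge from where it was at the start of the episode above 0.05 m).
Of blank1, blank2, blank3, blank4, blank5 only 3 to 5 are there at a start; the rules pass over those that are not, and their reading is None.
At some moment in a run one of blank1, blank2, blank3, blank4, blank5 may be knocked a few centimetres aside while the robot is not near it.
Once in a run the grip may slacken for a moment while it holds something.
It also fails if it takes over 210 s, if anything falls off the work surface, if the arm or the gripper's body presses on something with over 40 N, if the wrist force passes 120 N, or if a joint passes its speed limit or range.

## Working session

There is one attempt and no reset: what is moved stays moved. The work goes in short steps, Python scripts to look and compute and a tool call to move; the robot and the scene stay as the last step left them, time stands still between calls to the robot, and variables do not carry over. Pictures are saved under pics/ and viewed, at most 14 in all, crops included, and the job is handed in when it is done.

Besides the shell and the picture viewer there is one more tool, called after "Emit:" as name(argument=value, ...) on one line, values as JSON. servo_tool: Moves the arm, as the interface text tells. Its arguments: {"type":"object","properties":{"increments":{"type":"array"},"force":{"type":"number"}},"required":["increments"]}

```bash
mkdir -p pics; cat > h.py <<'E'
import numpy as np, cv2
from plant import *
from scipy.spatial.transform import Rotation as R
def cam(n):
    p=camera_params(n);K=np.array([[p['fx'],0,p['cx']],[0,p['fy'],p['cy']],[0,0,1]])
    return K,R.from_rotvec(p['rvec']).as_matrix(),np.array(p['tvec'])
def ray(n,u,v,z):
    K,r,t=cam(n);c=-r.T@t;d=r.T@np.linalg.solve(K,[u,v,1.]);return c+d*(z-c[2])/d[2]
def pts(n,D):
    K,r,t=cam(n);v,u=np.mgrid[:D.shape[0],:D.shape[1]]
    P=np.stack([(u-K[0,2])/K[0,0]*D,(v-K[1,2])/K[1,1]*D,D],-1);return (P-t)@r
def save(n,f):
    a,d=read_camera(n);cv2.imwrite(f'pics/{f}.png',a[...,::-1]);np.save(f'pics/{f}.npy',d);return a,d
E
python3 - <<'E'
from h import *
a,_=save('top','t0');b,_=save('side','s0')
for n in('top','side'):
    K,r,t=cam(n);print(n,K[0,0],(-r.T@t).round(3),r.round(2).tolist())
s=read_state();print({k:np.round(v,3).tolist() for k,v in s.items()})
E
```

```text
top 444.8845292286689 [0.338 0.009 1.49 ] [[0.0, -1.0, -0.02], [-0.99, -0.0, -0.13], [0.13, 0.02, -0.99]]
side 498.1143731357059 [-0.066  1.339  0.934] [[-0.92, -0.39, -0.01], [-0.19, 0.47, -0.86], [0.34, -0.79, -0.51]]
{'t': 0.1, 'q': [1.071, 0.131, 1.489, -0.0, 1.523, -0.085], 'dq': [-0.001, -0.001, -0.002, 0.0, 0.001, -0.002], 'joint_torque': [0.001, -56.135, -49.309, 0.077, 0.029, -0.0], 'tool_pos': [0.242, 0.549, 0.404], 'orientation': [-0.647, -3.074, 0.002], 'force': [0.255, 0.422, 0.771], 'wrist_torque': [-0.041, -0.003, 0.085], 'gripper_force': 0.0, 'opening': 0.093}
```

View pics/t0.png

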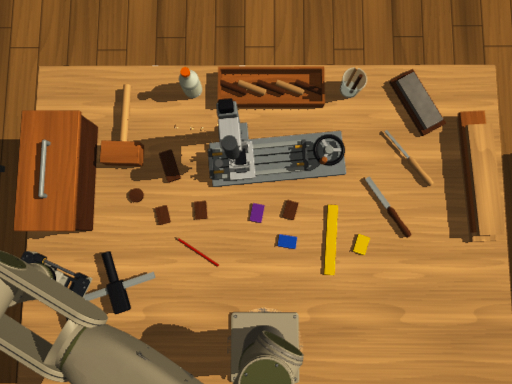

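View pics/s0.png

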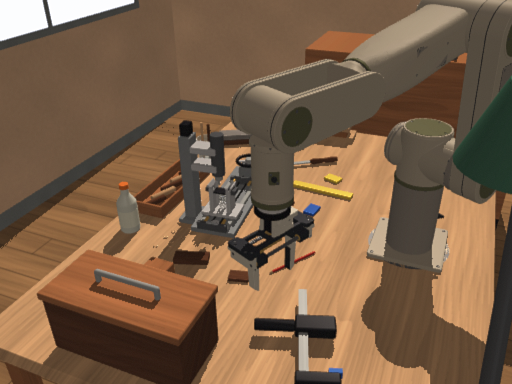

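Top view: dark rectangles at (162,215), (200,210) and (289,210) are blanks. The look-alikes are the roundel (135,195), offcut (170,165), purple (257,213), blue (286,242) and yellow (361,245). The wheel is at (329,149), the magazine near (240,158). Next I measure these and check one crop.

```bash
cat >> h.py <<'E'
def blanks(a,show=True):
    hsv=cv2.cvtColor(a,cv2.COLOR_RGB2HSV);m=((hsv[...,2]<110)&(hsv[...,1]>90)&((hsv[...,0]<16)|(hsv[...,0]>170))).astype(np.uint8)
    out=[]
    for c in cv2.findContours(m,cv2.RETR_EXTERNAL,cv2.CHAIN_APPROX_NONE)[0]:
        if not 60<cv2.contourArea(c)<600: continue
        w=np.array([ray('top',u,v,0.01)[:2] for u,v in c[:,0].astype(float)])
        (cx,cy),(l,s),an=cv2.minAreaRect((w*1000).astype(np.float32))
        b=cv2.boxPoints(((cx,cy),(l,s),an));e=b[1]-b[0];f=b[2]-b[1];L=e if np.hypot(*e)>np.hypot(*f) else f
        out.append((c[:,0].mean(0).round(),round(cx),round(cy),round(max(l,s)),round(min(l,s)),round(np.degrees(np.arctan2(L[1],L[0]))%180,1)))
    return out
E
python3 - <<'E'
from h import *
a=cv2.imread('pics/t0.png')[...,::-1].copy();d=np.load('pics/t0.npy')
for o in blanks(a): print(o)
P=pts('top',d)
for uv in [(162,215),(200,210),(289,210),(257,213),(135,195)]:print(uv,P[uv[1],uv[0]].round(3))
c1=cv2.resize(a[120:230,140:360],(800,400),interpolation=cv2.INTER_CUBIC)
cv2.imwrite('pics/c1.png',c1[...,::-1])
# wheel: points at z~0.087
m=(abs(P[...,2]-0.087)<0.008);m[:120]=0;m[180:]=0;m[:,:305]=0;m[:,350:]=0
q=P[m][:,:2];(c,r)=cv2.minEnclosingCircle((q*1000).astype(np.float32));print('wheel',c,r,len(q))
m=(P[...,2]>0.112)&(P[...,2]<0.14);m[:120]=0;m[180:]=0;m[:,:305]=0;m[:,350:]=0;print('handle',P[m].mean(0),np.ptp(P[m],0),m.sum())
E
```

```text
(array([ 16., 313.]), 106, 818, 63, 52, np.float32(179.4))
(array([102., 270.]), 243, 536, 109, 31, np.float32(18.1))
(array([162., 215.]), 423, 344, 59, 45, np.float32(14.2))
(array([393., 220.]), 412, -424, 147, 40, np.float32(34.5))
(array([199., 210.]), 440, 218, 58, 45, np.float32(7.3))
(array([288., 210.]), 442, -80, 61, 47, np.float32(164.0))
(array([135., 195.]), 489, 437, 51, 44, np.float32(92.0))
(array([414., 171.]), 574, -497, 137, 28, np.float32(36.6))
(array([508., 200.]), 468, -800, 333, 30, np.float32(176.0))
(array([201., 167.]), 587, 212, 98, 58, np.float32(169.4))
(array([ 37., 172.]), 575, 771, 193, 27, np.float32(4.7))
(array([199., 139.]), 669, 232, 156, 68, np.float32(98.7))
(array([280., 106.]), 799, -53, 295, 18, np.float32(89.9))
(array([118., 108.]), 790, 506, 131, 27, np.float32(178.4))
(array([170.,  93.]), 848, 325, 138, 61, np.float32(95.0))
(array([276.,  89.]), 857, -39, 174, 46, np.float32(70.8))
(array([239.,  89.]), 854, 86, 155, 46, np.float32(67.5))
(array([214.,  93.]), 855, 177, 121, 96, np.float32(23.8))
(array([397.,  36.]), 1064, -470, 236, 53, np.float32(0.2))
(array([159.,  35.]), 1069, 370, 238, 32, np.float32(1.8))
(array([ 3., 32.]), 1070, 919, 244, 36, np.float32(4.4))
(162, 215) [0.423 0.342 0.012]
(200, 210) [0.44  0.216 0.008]
(289, 210) [ 0.441 -0.081  0.01 ]
(257, 213) [0.43  0.025 0.011]
(135, 195) [0.49  0.434 0.014]
wheel (630.9659423828125, -204.64862060546875) 51.677711486816406 420
handle [ 0.59089746 -0.18113916  0.1233608 ] [0.01904485 0.01933956 0.01825278] 38
```

View pics/c1.png

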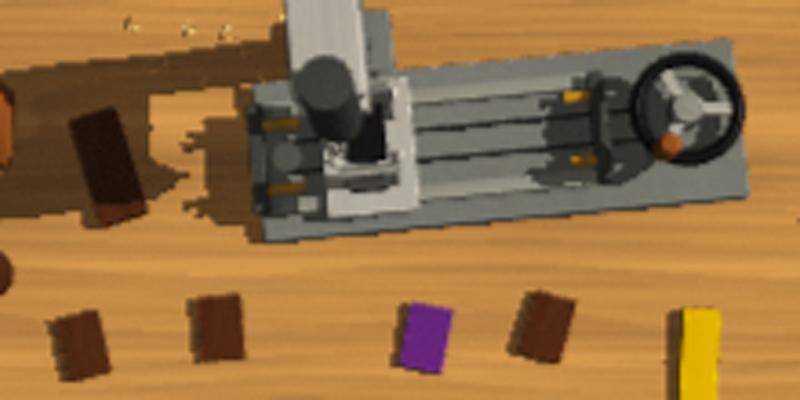

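The crop shows three plain dark blanks, with purple apart from them. The wheel's handle is at crop (669,147). The arm may be hiding more blanks, so I find the machine yaw first, then move and look again.

```bash
cat >> h.py <<'E'
def go(x,y,z=None,yaw=None):
    """increment from present pose to grasp point x,y,z with tool y axis at world angle yaw (deg)"""
    s=read_state();r=R.from_rotvec(s['orientation']);p=np.array(s['tool_pos'])
    ty=r.as_matrix()[:,1];cur=np.degrees(np.arctan2(ty[1],ty[0]))
    yaw=cur if yaw is None else yaw
    yaw=cur+((yaw-cur+90)%180-90);t=np.radians(yaw)
    ey=np.array([np.cos(t),np.sin(t),0]);ez=np.array([0,0,-1.]);ex=np.cross(ey,ez)
    T=R.from_matrix(np.c_[ex,ey,ez])
    g=np.array([x,y,z if z is not None else p[2]-.167]);tgt=g+[0,0,.167]
    print('slide',(r.inv().apply(tgt-p)*1000).round(1).tolist(),'dr',(r.inv()*T).as_rotvec().round(4).tolist(),'q6',round(s['q'][5],2),'cur yaw',round(cur,2))
E
python3 - <<'E'
from h import *
a=cv2.imread('pics/t0.png')[...,::-1].copy();P=pts('top',np.load('pics/t0.npy'))
for lo,hi in((.012,.024),(.024,.036)):
    m=((P[...,2]>lo)&(P[...,2]<hi)&(a.max(2).astype(int)-a.min(2)<40)&(P[...,0]>.5)&(P[...,0]<.75)&(abs(P[...,1])<.32)).astype(np.uint8)
    n,l,st,_=cv2.connectedComponentsWithStats(m);i=1+st[1:,4].argmax();q=P[l==i]
    rr=cv2.minAreaRect((q[:,:2]*1000).astype(np.float32));print(lo,rr,len(q),q[:,2].mean())
# magazine region height slices
m=(P[...,2]>.10)&(P[...,2]<.139)&(P[...,0]>.5)&(P[...,0]<.75)&(P[...,1]>-.12)&(P[...,1]<.2)
q=P[m];print('mag',q.min(0),q.max(0),np.median(q,0),m.sum())
go(.55,-.05,.30,90)
E
```

```text
0.012 ((570.936279296875, -44.666534423828125), (60.87994384765625, 448.0789489746094), 5.613991737365723) 1072 0.017398543678426626
0.024 ((572.8049926757812, -49.13121032714844), (21.50308609008789, 163.77272033691406), 3.1540701389312744) 200 0.028264266484850305
mag [0.55144892 0.04600086 0.10105484] [0.71940012 0.10822524 0.13875486] [0.58827698 0.07234806 0.11577624] 300
slide [-523.5, -424.0, -62.6] dr [-0.0016, -0.0005, -0.4148] q6 -0.09 cur yaw 66.23
```

Emit:
servo_tool(increments=[{"slide": [-366,-438,-45],"dr": [0,0,-0.513],"jaw": 0},{"slide": [-366,-438,-45],"dr": [0,0,-0.513],"jaw": 0},{"slide": [-366,-438,-45],"dr": [0,0,-0.513],"jaw": 0},{"slide": [-366,-438,-45],"dr": [0,0,-0.513],"jaw": 0},{"slide": [-366,-438,-45],"dr": [0,0,-0.513],"jaw": 0},{"slide": [-366,-438,-45],"dr": [0,0,-0.513],"jaw": 0},{"slide": [-366,-438,-45],"dr": [0,0,-0.513],"jaw": 0},{"slide": [-366,-438,-45],"dr": [0,0,-0.513],"jaw": 0},{"slide": [-366,-438,-45],"dr": [0,0,-0.513],"jaw": 0},{"slide": [-366,-438,-45],"dr": [0,0,-0.513],"jaw": 0},{"slide": [-366,-438,-45],"dr": [0,0,-0.513],"jaw": 0},{"slide": [-366,-438,-45],"dr": [0,0,-0.513],"jaw": 0},{"slide": [-366,-438,-45],"dr": [0,0,-0.513],"jaw": 0},{"slide": [-366,-438,-45],"dr": [0,0,-0.513],"jaw": 0},{"slide": [-366,-438,-45],"dr": [0,0,-0.513],"jaw": 0},{"slide": [-366,-438,-45],"dr": [0,0,-0.513],"jaw": 0}])

```text
t: 1.7
tool_pos: [0.4, 0.0019, 0.4496]
orientation: [0.157, -3.137, -0.0]
force: [1.1, -0.4, -0.5]
opening: 0.0932
gripper_force: 0.0
```

```bash
python3 - <<'E'
from h import *
a=cv2.imread('pics/t0.png')[...,::-1].copy();P=pts('top',np.load('pics/t0.npy'))
m=((P[...,2]>.010)&(P[...,2]<.05)&(a.max(2).astype(int)-a.min(2)<40)&(P[...,0]>.5)&(P[...,0]<.75)&(abs(P[...,1]-.01)<.26)).astype(np.uint8)
m=cv2.morphologyEx(m,cv2.MORPH_OPEN,np.ones((2,2)))
rr=cv2.minAreaRect((P[m>0][:,:2]*1000).astype(np.float32));print(rr)
b,_=save('top','t1');save('side','s1')
for o in blanks(b):
    if o[1]<500: print(o)
go(.591,-.181,.20)
E
```

```text
((612.7938842773438, -37.9088134765625), (359.71551513671875, 441.8262023925781), 40.02181625366211)
(array([394., 222.]), 399, -435, 112, 40, np.float32(36.0))
(array([199., 210.]), 440, 218, 57, 43, np.float32(4.9))
(array([134., 195.]), 489, 437, 51, 44, np.float32(92.3))
(array([508., 197.]), 489, -801, 290, 30, np.float32(176.0))
slide [-171.7, -200.9, 82.6] dr [0.0001, -0.0001, 0.0] q6 -1.79 cur yaw 95.74
```

View pics/t1.png

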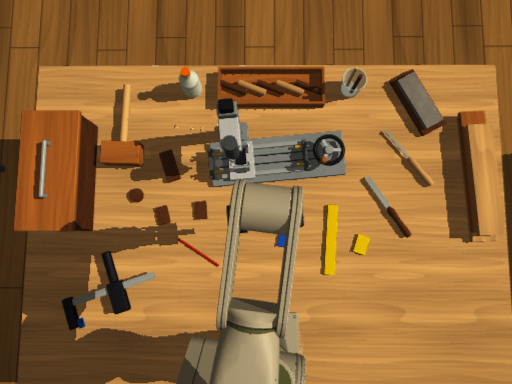

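No further blanks have appeared, so there are three. Next I move over the handle.

Emit:
servo_tool(increments=[{"slide": [-172,-201,40],"dr": [0,0,0],"jaw": 0.2},{"slide": [-172,-201,40],"dr": [0,0,0],"jaw": 0.2},{"slide": [-172,-201,40],"dr": [0,0,0],"jaw": 0.2},{"slide": [-172,-201,40],"dr": [0,0,0],"jaw": 0.2},{"slide": [-172,-201,40],"dr": [0,0,0],"jaw": 0.2},{"slide": [-172,-201,40],"dr": [0,0,0],"jaw": 0.2},{"slide": [-172,-201,80],"dr": [0,0,0],"jaw": 0.4},{"slide": [-172,-201,110],"dr": [0,0,0],"jaw": 0.4},{"slide": [-172,-201,140],"dr": [0,0,0],"jaw": 0.4},{"slide": [-172,-201,168],"dr": [0,0,0],"jaw": 0.4},{"slide": [-172,-201,168],"dr": [0,0,0],"jaw": 0.4},{"slide": [-172,-201,168],"dr": [0,0,0],"jaw": 0.4}])

```text
t: 3.0
tool_pos: [0.5912, -0.1817, 0.2818]
orientation: [0.156, -3.137, -0.001]
force: [0.6, 0.3, 1.0]
opening: 0.0556
gripper_force: 0.0
```

```bash
python3 - <<'E'
from h import *
q=lambda x,y,z:ray('top',140+x/3.636,120+y/3.636,z)
for A,B in(((263,240),(748,197)),((400,72),(735,40))):
    for z in(0,.018):
        a,b=q(*A,z),q(*B,z);e=a-b;print(z,a.round(3),b.round(3),np.degrees(np.arctan2(e[1],e[0]))-90)
P=pts('top',np.load('pics/t0.npy'));print(P[165:172,300].round(3).tolist())
a,_=save('side','s2');K,r,t=cam('side')
c=K@(r@np.array([.6,-.19,.11])+t);u,v=(c[:2]/c[2]).astype(int);print(u,v)
cv2.imwrite('pics/c2.png',cv2.resize(a[max(0,v-80):v+50,max(0,u-90):u+90],(720,520),interpolation=cv2.INTER_CUBIC)[...,::-1])
E
```

```text
0 [0.522 0.177 0.   ] [ 0.563 -0.274  0.   ] 5.150366201827467
0.018 [0.52  0.175 0.018] [ 0.56  -0.27   0.018] 5.1503662018274525
0 [0.681 0.05  0.   ] [ 0.712 -0.265  0.   ] 5.52335816728565
0.018 [0.677 0.049 0.018] [ 0.707 -0.262  0.018] 5.523358167285664
[[0.591, -0.119, 0.015], [0.587, -0.118, 0.02], [0.583, -0.118, 0.025], [0.579, -0.117, 0.028], [0.576, -0.117, 0.028], [0.572, -0.117, 0.029], [0.571, -0.119, 0.013]]
254 155
```

View pics/c2.png

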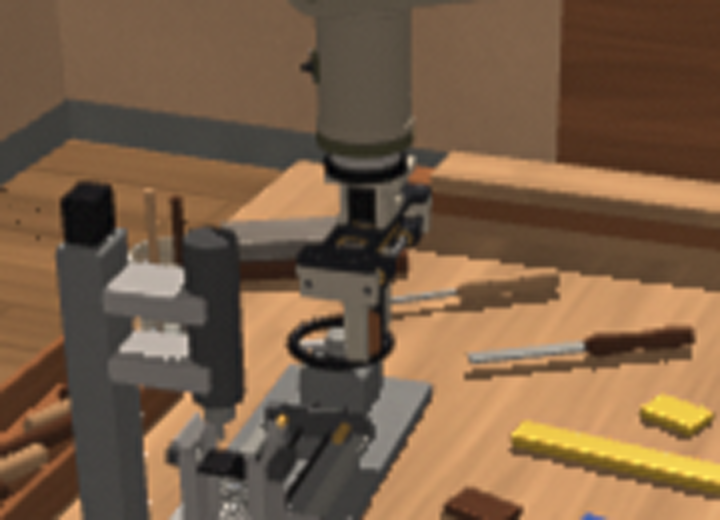

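The side crop shows the finger covering the handle (375,330) just above the rim. I grip and wind one turn anticlockwise.

Emit:
servo_tool(increments=[{"slide": [0,0,0],"dr": [0,0,0],"jaw": 1},{"slide": [0,0,0],"dr": [0,0,0],"jaw": 1},{"slide": [0,0,0],"dr": [0,0,0],"jaw": 1},{"slide": [0,0,0],"dr": [0,0,0],"jaw": 1},{"slide": [0,0,0],"dr": [0,0,0],"jaw": 1},{"slide": [0,0,0],"dr": [0,0,0],"jaw": 1}], force=20)

```text
t: 3.65
tool_pos: [0.5912, -0.1826, 0.2821]
orientation: [-0.154, 3.137, -0.001]
force: [1.4, -1.2, 1.9]
opening: 0.0212
gripper_force: 20.0
```

Emit:
servo_tool(increments=[{"slide": [7.8,-17,0],"dr": [0,0,0],"jaw": 1},{"slide": [8,-35.7,0],"dr": [0,0,0],"jaw": 1},{"slide": [0.6,-52.9,0],"dr": [0,0,0],"jaw": 1},{"slide": [-13.2,-65.5,0],"dr": [0,0,0],"jaw": 1}])

```text
t: 4.05
tool_pos: [0.6111, -0.2471, 0.2821]
orientation: [-0.153, 3.136, 0.003]
force: [4.8, 15.4, 4.3]
opening: 0.0212
gripper_force: 20.0
```

```bash
cat >> h.py <<'E'
def circ(c,deg,step,rad=45,yaw=95.7):
    s=read_state();p=np.array(s['tool_pos'])[:2]*1000;d=p-c;a0=np.degrees(np.arctan2(d[1],d[0]));t=np.radians(yaw)
    ey=np.array([np.cos(t),np.sin(t)]);ex=np.array([-ey[1],ey[0]]);ex=np.array([-np.sin(t),np.cos(t)])
    out=[]
    for k in np.append(np.arange(step,deg,step),deg) if deg>0 else np.append(np.arange(step,deg,step),deg):
        q=c+rad*np.array([np.cos(np.radians(a0+k)),np.sin(np.radians(a0+k))])-p;out.append([round(float(q@ex),1),round(float(q@ey),1)])
    print('a0',a0.round(1),'r',np.hypot(*d).round(1),out)
E
python3 - <<'E'
from h import *
circ(np.array([629.6,-206.1]),240,24)
E
```

```text
a0 -114.3 r 45.0 [[-17.8, -5.8], [-36.4, -3.8], [-52.6, 5.5], [-63.6, 20.7], [-67.5, 39.0], [-63.6, 57.3], [-52.6, 72.4], [-36.3, 81.8], [-17.7, 83.7], [0.1, 77.9]]
```

Emit:
servo_tool(increments=[{"slide": [-17.8,-5.8,0],"dr": [0,0,0],"jaw": 1},{"slide": [-36.4,-3.8,0],"dr": [0,0,0],"jaw": 1},{"slide": [-52.6,5.5,0],"dr": [0,0,0],"jaw": 1},{"slide": [-63.6,20.7,0],"dr": [0,0,0],"jaw": 1},{"slide": [-67.5,39,0],"dr": [0,0,0],"jaw": 1}])

```text
t: 4.55
tool_pos: [0.6749, -0.2015, 0.282]
orientation: [-0.152, 3.137, -0.002]
force: [-7.7, -1.9, 8.0]
opening: 0.0212
gripper_force: 20.0
```

```bash
python3 - <<'E'
from h import *
s=read_state();print(s['force'])
circ(np.array([629.6,-206.1]),120,24)
E
```

```text
[-7.67537577 -1.94739262  7.97679663]
a0 5.8 r 45.6 [[4.5, 18.3], [15.5, 33.4], [31.7, 42.7], [50.3, 44.7], [68.1, 38.9]]
```

Emit:
servo_tool(increments=[{"slide": [4.5,18.3,0],"dr": [0,0,0],"jaw": 1},{"slide": [15.5,33.4,0],"dr": [0,0,0],"jaw": 1},{"slide": [31.7,42.7,0],"dr": [0,0,0],"jaw": 1},{"slide": [50,44.5,0],"dr": [0,0,0],"jaw": 1},{"slide": [67.7,38.7,0],"dr": [0,0,0],"jaw": 1}])

```text
t: 5.05
tool_pos: [0.6027, -0.1686, 0.2822]
orientation: [-0.156, 3.135, -0.003]
force: [10.5, -11.2, -4.4]
opening: 0.021
gripper_force: 20.0
```

```bash
python3 - <<'E'
from h import *
s=read_state();print(s['force'])
circ(np.array([629.6,-206.1]),240,24,44.8)
a,d=save('top','t3');save('side','s3');P=pts('top',d)
m=(P[...,2]>.09)&(P[...,2]<.139)&(P[...,0]>.5)&(P[...,0]<.66)&(P[...,1]>-.12)&(P[...,1]<.2)
q=P[m];print('mag',q.min(0),q.max(0),np.median(q,0),m.sum())
cv2.imwrite('pics/c3.png',cv2.resize(a[100:220,190:360],(800,565),interpolation=cv2.INTER_CUBIC)[...,::-1])
E
```

```text
[ 10.47058259 -11.2270125   -4.39431171]
a0 125.7 r 46.1 [[13.2, -13.6], [20.8, -30.6], [20.8, -49.2], [13.2, -66.3], [-0.6, -78.7], [-18.3, -84.5], [-36.9, -82.6], [-53.0, -73.2], [-64.0, -58.2], [-67.8, -40.0]]
mag [ 0.55930082 -0.03452817  0.09032318] [0.65955047 0.03070033 0.13859598] [ 0.61317868 -0.00204657  0.11399246] 442
```

View pics/c3.png

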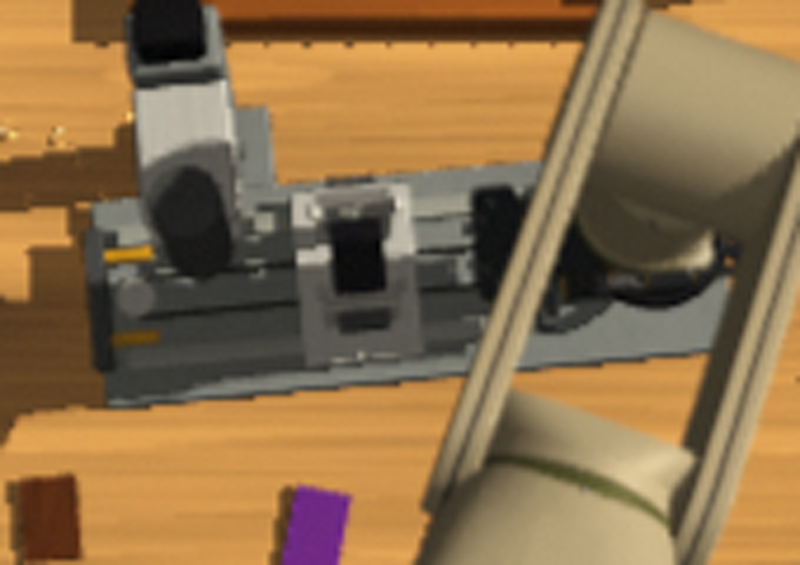

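The magazine now sits at about crop (355,265), y≈0, with about 60 mm still to go. I continue.

Emit:
servo_tool(increments=[{"slide": [13,-13.5,0],"dr": [0,0,0],"jaw": 1},{"slide": [20.8,-30.6,0],"dr": [0,0,0],"jaw": 1},{"slide": [20.8,-49.2,0],"dr": [0,0,0],"jaw": 1},{"slide": [13.2,-66.3,0],"dr": [0,0,0],"jaw": 1},{"slide": [-0.6,-78.7,0],"dr": [0,0,0],"jaw": 1},{"slide": [-18.3,-84.5,0],"dr": [0,0,0],"jaw": 1},{"slide": [-36.9,-82.6,0],"dr": [0,0,0],"jaw": 1}])

```text
t: 5.85
tool_pos: [0.6485, -0.2479, 0.2817]
orientation: [0.153, -3.138, -0.003]
force: [-3.1, 2.0, 1.4]
opening: 0.0216
gripper_force: 2.0
```

```bash
python3 - <<'E'
from h import *
circ(np.array([629.6,-206.1]),96,12,44.8)
a,d=save('top','t4');P=pts('top',d)
m=(P[...,2]>.09)&(P[...,2]<.139)&(P[...,0]>.5)&(P[...,0]<.66)&(P[...,1]>-.12)&(P[...,1]<.05)
q=P[m];print('mag',q.min(0),q.max(0),np.median(q,0),m.sum())
E
```

```text
a0 -65.7 r 45.8 [[-8.2, 4.9], [-15.7, 10.5], [-21.9, 17.5], [-26.5, 25.7], [-29.3, 34.6], [-30.2, 43.9], [-29.1, 53.2], [-26.1, 62.1]]
mag [ 0.56294299 -0.07473709  0.09066192] [ 0.65927882 -0.00973062  0.13887291] [ 0.61474808 -0.04161498  0.11268529] 429
```

Emit:
servo_tool(increments=[{"slide": [0,0,0],"dr": [0,0,0],"jaw": 1},{"slide": [0,0,0],"dr": [0,0,0],"jaw": 1},{"slide": [-8,5,0],"dr": [0,0,0],"jaw": 1},{"slide": [-15.7,10.5,0],"dr": [0,0,0],"jaw": 1},{"slide": [-21.9,17.5,0],"dr": [0,0,0],"jaw": 1},{"slide": [-26.5,25.7,0],"dr": [0,0,0],"jaw": 1},{"slide": [-29.3,34.6,0],"dr": [0,0,0],"jaw": 1}])

```text
t: 6.6
tool_pos: [0.6751, -0.2118, 0.2817]
orientation: [-0.151, 3.13, -0.006]
force: [21.3, -5.4, -12.8]
opening: 0.021
gripper_force: 20.0
```

```bash
python3 - <<'E'
from h import *
circ(np.array([629.6,-206.1]),60,6,44.8)
s=read_state();print(s['gripper_force'])
a,d=save('top','t5');P=pts('top',d)
m=(P[...,2]>.09)&(P[...,2]<.139)&(P[...,0]>.5)&(P[...,0]<.66)&(P[...,1]>-.12)&(P[...,1]<.05)
q=P[m];print('mag',q.min(0),q.max(0),np.median(q,0),m.sum())
E
```

```text
a0 -7.1 r 45.9 [[0.2, 4.9], [-0.1, 9.5], [0.1, 14.2], [0.8, 18.9], [1.9, 23.4], [3.5, 27.8], [5.6, 32.0], [8.1, 36.0], [11.0, 39.7], [14.2, 43.0]]
19.99471127986908
mag [ 0.56408487 -0.09022969  0.09642503] [ 0.65999255 -0.02526354  0.13828047] [ 0.61608854 -0.05707936  0.11375399] 421
```

Emit:
servo_tool(increments=[{"slide": [-0.8,4.9,0],"dr": [0,0,0],"jaw": 1},{"slide": [-1,9.5,0],"dr": [0,0,0],"jaw": 1},{"slide": [-1,12,0],"dr": [0,0,0],"jaw": 1}])

```text
t: 6.95
tool_pos: [0.6748, -0.1995, 0.2817]
orientation: [-0.153, 3.13, -0.008]
force: [20.2, -15.7, -13.5]
opening: 0.0211
gripper_force: 20.0
```

Emit:
servo_tool(increments=[{"slide": [0,2.5,0],"dr": [0,0,0],"jaw": 1},{"slide": [0.5,4,0],"dr": [0,0,0],"jaw": 1}])

```text
t: 7.15
tool_pos: [0.6728, -0.1987, 0.2816]
orientation: [-0.15, 3.133, -0.015]
force: [12.2, -25.2, -9.8]
opening: 0.0211
gripper_force: 20.0
```

The tangential force has risen with no motion, so this is the stop. I release and lift.

Emit:
servo_tool(increments=[{"slide": [0,0,0],"dr": [0,0,0],"jaw": 1},{"slide": [0,0,0],"dr": [0,0,0],"jaw": 0.4},{"slide": [0,0,0],"dr": [0,0,0],"jaw": 0.4},{"slide": [0,0,0],"dr": [0,0,0],"jaw": 0.4},{"slide": [0,0,-45],"dr": [0,0,0],"jaw": 0.4},{"slide": [0,0,-90],"dr": [0,0,0],"jaw": 0.4},{"slide": [150,0,-120],"dr": [0,0,0],"jaw": 0},{"slide": [150,0,-120],"dr": [0,0,0],"jaw": 0},{"slide": [150,0,-120],"dr": [0,0,0],"jaw": 0},{"slide": [150,0,-120],"dr": [0,0,0],"jaw": 0},{"slide": [150,0,-120],"dr": [0,0,0],"jaw": 0}])

```text
t: 8.25
tool_pos: [0.522, -0.2089, 0.4023]
orientation: [-0.153, 3.137, -0.001]
force: [0.9, 0.3, -0.1]
opening: 0.0905
gripper_force: 0.0
```

```bash
python3 - <<'E'
from h import *
a,d=save('top','t6');P=pts('top',d)
for o in blanks(a):
    if o[1]<500: print(o)
m=(P[...,2]>.09)&(P[...,2]<.139)&(P[...,0]>.5)&(P[...,0]<.66)&(P[...,1]>-.12)&(P[...,1]<.05)
q=P[m];print('mag',q.min(0),q.max(0),np.median(q,0),m.sum())
print(P[155:160,270:300:3,2].round(2))
cv2.imwrite('pics/c6.png',cv2.resize(a[125:225,225:365],(800,570),interpolation=cv2.INTER_CUBIC)[...,::-1])
E
```

```text
(array([395., 223.]), 398, -433, 112, 37, np.float32(34.3))
(array([289., 210.]), 441, -80, 59, 45, np.float32(163.6))
(array([508., 203.]), 463, -799, 343, 30, np.float32(176.0))
mag [ 0.56495668 -0.09363631  0.09426269] [ 0.65957683 -0.02830932  0.1388206 ] [ 0.61624951 -0.06041674  0.11358488] 423
[[0.04 0.04 0.04 0.11 0.11 0.1  0.11 0.04 0.03 0.02]
 [0.01 0.04 0.04 0.11 0.11 0.11 0.11 0.04 0.04 0.02]
 [0.02 0.04 0.04 0.11 0.11 0.1  0.1  0.04 0.13 0.02]
 [0.02 0.04 0.13 0.1  0.1  0.11 0.11 0.04 0.13 0.02]
 [0.02 0.04 0.14 0.11 0.1  0.11 0.11 0.04 0.13 0.03]]
```

View pics/c6.png

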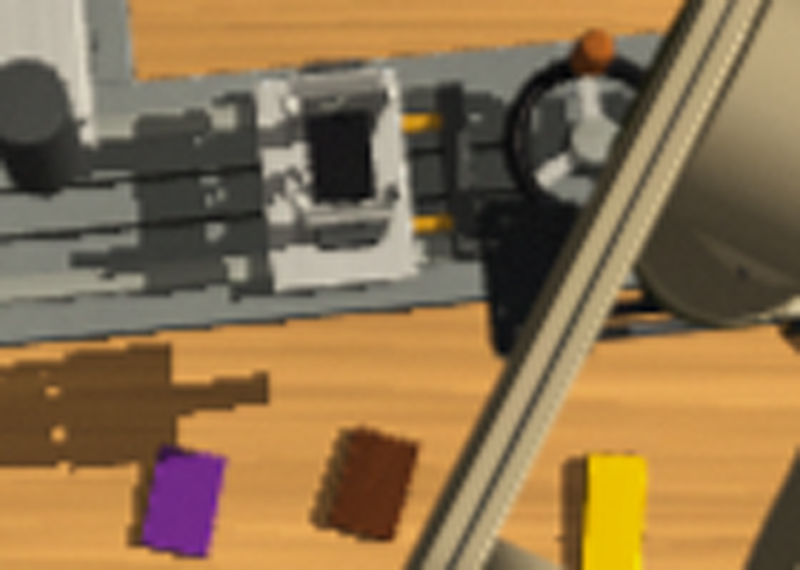

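The plate is now against the orange stops (405-450,122 and 222). The follower shows at crop (340,155). I refine the magazine axis.

```bash
python3 - <<'E'
from h import *
a=cv2.imread('pics/t6.png')[...,::-1].copy();d=np.load('pics/t6.npy');P=pts('top',d)
sub=(slice(125,190),slice(265,300))
m=np.zeros(a.shape[:2],np.uint8);m[sub]=((a[sub].max(2)<45)&(abs(P[sub][...,2]-.108)<.012))
n,l,st,_=cv2.connectedComponentsWithStats(m);i=1+st[1:,4].argmax()
v,u=np.where(l==i);w=np.array([ray('top',x,y,.108)[:2]*1000 for x,y in zip(u,v)])
rr=cv2.minAreaRect(w.astype(np.float32));print('follower',rr,w.mean(0),len(w))
yaw=np.radians(5.5);M=np.array([[np.cos(yaw),np.sin(yaw)],[-np.sin(yaw),np.cos(yaw)]])
o=np.array([.616,-.0615]);g=(P[...,:2]-o)@M.T
k=(abs(g[...,1])<.05)&(abs(g[...,0])<.08)&(P[...,2]>.112)
hx=g[k]*1000;z=P[...,2][k]*1000
for x0 in range(-60,65,6):
    s=(hx[:,0]>=x0)&(hx[:,0]<x0+6)
    if s.sum(): print(x0,s.sum(),'y',hx[s,1].min().round(),hx[s,1].max().round(),'z',z[s].min().round(),z[s].max().round())
k=(abs(g[...,1])<.015)&(abs(g[...,0])<.08)
o2=np.argsort(g[k][:,0]);print(np.c_[g[k][o2,0]*1000,P[...,2][k][o2]*1000].round().astype(int)[::5].tolist())
go(.441,-.0805,.12,163.8-90)
E
```

```text
follower ((618.794677734375, -59.09785461425781), (34.76863479614258, 48.226619720458984), 89.99156188964844) [618.06110082 -61.28475343] 156
-54 10 y -12.0 16.0 z 114.0 122.0
-48 22 y -16.0 18.0 z 114.0 126.0
-42 35 y -22.0 25.0 z 116.0 142.0
-36 21 y -22.0 27.0 z 113.0 137.0
-30 18 y -29.0 30.0 z 112.0 135.0
-24 10 y -30.0 32.0 z 113.0 136.0
-18 1 y -7.0 -7.0 z 113.0 113.0
-12 2 y -1.0 8.0 z 113.0 115.0
-6 1 y -11.0 -11.0 z 113.0 113.0
0 2 y 1.0 14.0 z 112.0 113.0
6 1 y 0.0 0.0 z 114.0 114.0
12 1 y -13.0 -13.0 z 112.0 112.0
18 2 y -22.0 -20.0 z 115.0 128.0
24 19 y -28.0 31.0 z 112.0 138.0
30 37 y -29.0 30.0 z 114.0 136.0
36 37 y -24.0 26.0 z 118.0 141.0
42 12 y -15.0 23.0 z 121.0 137.0
48 17 y -13.0 15.0 z 113.0 126.0
54 1 y -1.0 -1.0 z 117.0 117.0
[[-80, 3], [-79, 1], [-76, 2], [-75, 4], [-73, 20], [-72, 18], [-71, 16], [-69, 15], [-68, 11], [-66, 12], [-63, 19], [-62, 23], [-60, 40], [-59, 44], [-59, 14], [-57, 37], [-56, 37], [-54, 43], [-53, 41], [-50, 44], [-50, 121], [-49, 43], [-49, 36], [-48, 45], [-47, 40], [-46, 118], [-45, 40], [-44, 120], [-43, 41], [-42, 121], [-42, 120], [-40, 39], [-39, 117], [-39, 117], [-38, 116], [-37, 126], [-36, 133], [-34, 137], [-32, 129], [-29, 122], [-24, 110], [-22, 107], [-20, 108], [-19, 109], [-17, 113], [-15, 109], [-14, 41], [-12, 108], [-11, 107], [-9, 109], [-7, 104], [-6, 109], [-5, 109], [-3, 110], [-1, 108], [0, 109], [3, 104], [5, 104], [6, 109], [8, 107], [10, 114], [11, 110], [14, 109], [15, 112], [17, 111], [18, 108], [20, 107], [22, 107], [24, 111], [25, 107], [27, 102], [30, 111], [32, 114], [33, 99], [34, 102], [34, 80], [34, 101], [35, 107], [36, 128], [37, 119], [38, 141], [39, 134], [41, 132], [42, 133], [46, 122], [48, 126], [50, 124], [53, 119], [76, 16]]
slide [69.2, 135.8, 115.0] dr [-0.0001, 0.0012, 0.3806] q6 -2.14 cur yaw 95.61
```

Emit:
servo_tool(increments=[{"slide": [69,136,60],"dr": [0,0,0.381],"jaw": 0.25},{"slide": [69,136,60],"dr": [0,0,0.381],"jaw": 0.25},{"slide": [69,136,60],"dr": [0,0,0.381],"jaw": 0.25},{"slide": [69,136,60],"dr": [0,0,0.381],"jaw": 0.25},{"slide": [69,136,110],"dr": [0,0,0.381],"jaw": 0.25},{"slide": [69,136,155],"dr": [0,0,0.381],"jaw": 0.25},{"slide": [69,136,190],"dr": [0,0,0.381],"jaw": 0.25},{"slide": [69,136,205],"dr": [0,0,0.381],"jaw": 0.25},{"slide": [69,136,214],"dr": [0,0,0.381],"jaw": 0.25},{"slide": [69,136,214],"dr": [0,0,0.381],"jaw": 0.25}])

```text
t: 9.3
tool_pos: [0.4421, -0.0804, 0.1876]
orientation: [-0.44, -3.11, -0.0]
force: [-0.6, -0.2, 0.9]
opening: 0.07
gripper_force: 0.0
```

Emit:
servo_tool(increments=[{"slide": [0,0,0],"dr": [0,0,0],"jaw": 1},{"slide": [0,0,0],"dr": [0,0,0],"jaw": 1},{"slide": [0,0,0],"dr": [0,0,0],"jaw": 1},{"slide": [0,0,0],"dr": [0,0,0],"jaw": 1},{"slide": [0,0,0],"dr": [0,0,0],"jaw": 1},{"slide": [0,0,0],"dr": [0,0,0],"jaw": 1}], force=40)

```text
t: 9.9
tool_pos: [0.4413, -0.0805, 0.1881]
orientation: [0.443, 3.109, -0.0]
force: [1.1, 0.1, 1.1]
opening: 0.0397
gripper_force: 40.0
```

```bash
python3 - <<'E'
from h import *
print(read_state()['tool_pos'])
go(.6165,-.0612,.20,95.5)
E
```

```text
[ 0.44132642 -0.0804966   0.18810699]
slide [-163.0, 67.4, -178.7] dr [-0.0001, 0.0009, -0.3789] q6 -1.58 cur yaw 73.79
```

Emit:
servo_tool(increments=[{"slide": [0,0,-45],"dr": [0,0,0],"jaw": 1},{"slide": [0,0,-95],"dr": [0,0,0],"jaw": 1},{"slide": [-10,5,-140],"dr": [0,0,-0.1],"jaw": 1},{"slide": [-163,67.4,-179],"dr": [0,0,-0.379],"jaw": 1},{"slide": [-163,67.4,-179],"dr": [0,0,-0.379],"jaw": 1},{"slide": [-163,67.4,-179],"dr": [0,0,-0.379],"jaw": 1},{"slide": [-163,67.4,-179],"dr": [0,0,-0.379],"jaw": 1},{"slide": [-163,67.4,-179],"dr": [0,0,-0.379],"jaw": 1},{"slide": [-163,67.4,-179],"dr": [0,0,-0.379],"jaw": 1}])

```text
t: 10.8
tool_pos: [0.6161, -0.0611, 0.3659]
orientation: [0.151, -3.136, -0.0]
force: [-1.0, -0.3, 0.1]
opening: 0.0394
gripper_force: 40.0
```

```bash
python3 - <<'E'
from h import *
print(read_state()['opening'])
go(.6165,-.0612,.20,95.5)
a,_=save('side','s7')
K,r,t=cam('side')
c=K@(r@np.array([.616,-.06,.15])+t);u,v=(c[:2]/c[2]).astype(int);print(u,v)
cv2.imwrite('pics/c7.png',cv2.resize(a[v-45:v+45,u-55:u+55],(770,630)[:2],interpolation=cv2.INTER_CUBIC)[:600][...,::-1])
E
```

```text
0.039377425226221154
slide [-0.4, -0.1, -1.1] dr [0.0003, -0.0017, 0.0005] q6 -1.85 cur yaw 95.53
235 160
```

View pics/c7.png

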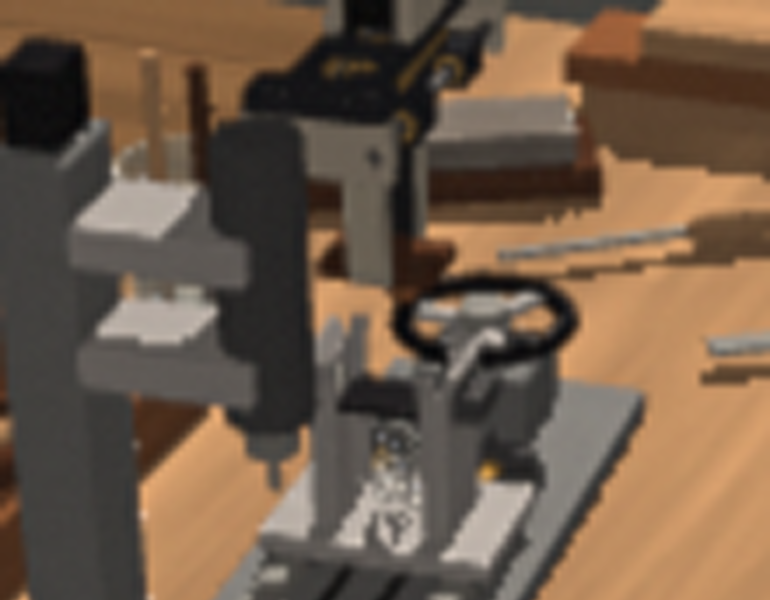

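The blank is held level over the magazine, its ends even at (335,255) and (440,255). I lower it into the mouth.

Emit:
servo_tool(increments=[{"slide": [-0.4,0,30],"dr": [0,0,0],"jaw": 1},{"slide": [-0.4,0,43],"dr": [0,0,0],"jaw": 1},{"slide": [-0.4,0,48],"dr": [0,0,0],"jaw": 1},{"slide": [-0.4,0,53],"dr": [0,0,0],"jaw": 1},{"slide": [-0.4,0,58],"dr": [0,0,0],"jaw": 1},{"slide": [-0.4,0,58],"dr": [0,0,0],"jaw": 1}], force=60)

```text
t: 11.45
tool_pos: [0.6166, -0.0612, 0.3088]
orientation: [0.151, -3.138, 0.0]
force: [-2.0, -0.8, 0.0]
opening: 0.0391
gripper_force: 60.0
```

Emit:
servo_tool(increments=[{"slide": [0,0,4],"dr": [0,0,0],"jaw": 1},{"slide": [0,0,8],"dr": [0,0,0],"jaw": 1},{"slide": [0,0,11],"dr": [0,0,0],"jaw": 1}])

```text
t: 11.75
tool_pos: [0.6168, -0.0613, 0.299]
orientation: [-0.151, 3.138, -0.001]
force: [-8.5, 0.2, 11.4]
opening: 0.039
gripper_force: 60.0
```

Emit:
servo_tool(increments=[{"slide": [0.7,0,4],"dr": [0,0,0],"jaw": 1},{"slide": [0.7,0,8],"dr": [0,0,0],"jaw": 1},{"slide": [0.7,0,12],"dr": [0,0,0],"jaw": 1},{"slide": [0.7,0,15],"dr": [0,0,0],"jaw": 1},{"slide": [0.7,0,18],"dr": [0,0,0],"jaw": 1},{"slide": [0.7,0,18],"dr": [0,0,0],"jaw": 1}])

```text
t: 12.35
tool_pos: [0.6165, -0.0614, 0.2799]
orientation: [-0.151, 3.137, -0.001]
force: [0.5, -0.9, 3.1]
opening: 0.039
gripper_force: 60.0
```

The force has dropped to the follower's 3 N, so the blank is past the catches. I release it and lift.

Emit:
servo_tool(increments=[{"slide": [0,0,0],"dr": [0,0,0],"jaw": 0.35},{"slide": [0,0,0],"dr": [0,0,0],"jaw": 0.35},{"slide": [0,0,0],"dr": [0,0,0],"jaw": 0.35},{"slide": [0,0,-40],"dr": [0,0,0],"jaw": 0.35},{"slide": [0,0,-85],"dr": [0,0,0],"jaw": 0.35},{"slide": [130,0,-110],"dr": [0,0,0],"jaw": 0.25},{"slide": [130,0,-110],"dr": [0,0,0],"jaw": 0.25},{"slide": [130,0,-110],"dr": [0,0,0],"jaw": 0.25},{"slide": [130,0,-110],"dr": [0,0,0],"jaw": 0.25},{"slide": [130,-100,-110],"dr": [0,0,0],"jaw": 0.25},{"slide": [130,-100,-110],"dr": [0,0,0],"jaw": 0.25},{"slide": [130,-100,-110],"dr": [0,0,0],"jaw": 0.25}])

```text
t: 13.55
tool_pos: [0.4966, -0.1777, 0.3895]
orientation: [-0.145, 3.138, -0.003]
force: [-0.0, 0.6, -0.2]
opening: 0.0699
gripper_force: 0.0
```

```bash
python3 - <<'E'
from h import *
a,d=save('top','t8');P=pts('top',d)
for o in blanks(a):
    if o[1]<520: print(o)
yaw=np.radians(5.5);M=np.array([[np.cos(yaw),np.sin(yaw)],[-np.sin(yaw),np.cos(yaw)]])
g=(P[...,:2]-[.616,-.0615])@M.T
k=(abs(g[...,1])<.012)&(abs(g[...,0])<.02);print('z inside',np.percentile(P[...,2][k],[5,50,95]).round(3),'col',a[k].mean(0))
go(.440,.2165,.12,94.9)
E
```

```text
(array([125., 273.]), 229, 460, 56, 39, np.float32(90.2))
(array([395., 223.]), 398, -434, 112, 40, np.float32(34.5))
(array([508., 205.]), 449, -798, 372, 30, np.float32(176.0))
z inside [0.104 0.108 0.113] col [87.45744681 44.23404255 20.13829787]
slide [20.1, 395.7, 102.3] dr [-0.0, -0.0003, 0.0069] q6 -2.1 cur yaw 95.3
```

The first blank is in (brown, z 0.108). The other two were not detected, so I look.

```bash
python3 - <<'E'
from h import *
a=cv2.imread('pics/t8.png');cv2.imwrite('pics/c8.png',cv2.resize(a[150:260,100:310],(800,420),interpolation=cv2.INTER_CUBIC))
E
```

```text
(no output)
```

View pics/c8.png

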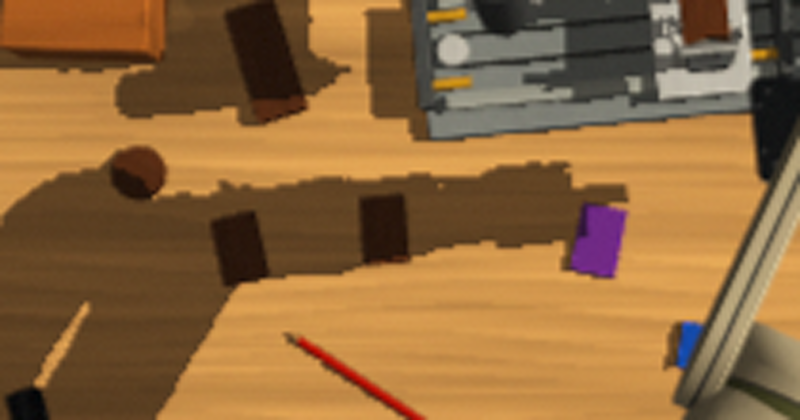

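Both remaining blanks lie where they were, only in shadow: crop (240,247) and (384,228). I fetch the second.

Emit:
servo_tool(increments=[{"slide": [20,396,60],"dr": [0,0,0.01],"jaw": 0.25},{"slide": [20,396,60],"dr": [0,0,0.01],"jaw": 0.25},{"slide": [20,396,60],"dr": [0,0,0.01],"jaw": 0.25},{"slide": [20,396,60],"dr": [0,0,0.01],"jaw": 0.25},{"slide": [20,396,60],"dr": [0,0,0.01],"jaw": 0.25},{"slide": [20,396,60],"dr": [0,0,0.01],"jaw": 0.25},{"slide": [20,396,60],"dr": [0,0,0.01],"jaw": 0.25},{"slide": [20,396,60],"dr": [0,0,0.01],"jaw": 0.25},{"slide": [20,396,60],"dr": [0,0,0.01],"jaw": 0.25},{"slide": [20,396,60],"dr": [0,0,0.01],"jaw": 0.25},{"slide": [20,396,110],"dr": [0,0,0.01],"jaw": 0.25},{"slide": [20,396,150],"dr": [0,0,0.01],"jaw": 0.25},{"slide": [20,396,185],"dr": [0,0,0.01],"jaw": 0.25},{"slide": [20,396,196],"dr": [0,0,0.01],"jaw": 0.25},{"slide": [20,396,201],"dr": [0,0,0.01],"jaw": 0.25},{"slide": [20,396,201],"dr": [0,0,0.01],"jaw": 0.25},{"slide": [20,396,201],"dr": [0,0,0.01],"jaw": 0.25}], force=40)

```text
t: 15.3
tool_pos: [0.4396, 0.2192, 0.1908]
orientation: [-0.135, 3.136, 0.002]
force: [-0.4, 0.4, -0.2]
opening: 0.0695
gripper_force: 0.0
```

Emit:
servo_tool(increments=[{"slide": [0,0,0],"dr": [0,0,0],"jaw": 1},{"slide": [0,0,0],"dr": [0,0,0],"jaw": 1},{"slide": [0,0,0],"dr": [0,0,0],"jaw": 1},{"slide": [0,0,0],"dr": [0,0,0],"jaw": 1},{"slide": [0,0,0],"dr": [0,0,0],"jaw": 1},{"slide": [0,0,0],"dr": [0,0,0],"jaw": 1}])

```text
t: 15.9
tool_pos: [0.4385, 0.2191, 0.189]
orientation: [-0.135, 3.138, 0.0]
force: [-0.3, 0.4, 3.4]
opening: 0.0393
gripper_force: 40.0
```

```bash
python3 - <<'E'
from h import *
print(read_state()['tool_pos'])
go(.616,-.0613,.20,95.5)
E
```

```text
[0.43849267 0.2191061  0.18900778]
slide [-152.7, -294.6, -178.0] dr [0.0001, 0.0003, -0.0097] q6 -1.3 cur yaw 94.94
```

Emit:
servo_tool(increments=[{"slide": [0,0,-45],"dr": [0,0,0],"jaw": 1},{"slide": [0,0,-95],"dr": [0,0,0],"jaw": 1},{"slide": [0,-20,-140],"dr": [0,0,0],"jaw": 1},{"slide": [0,-295,-178],"dr": [0,0,-0.01],"jaw": 1},{"slide": [0,-295,-178],"dr": [0,0,-0.01],"jaw": 1},{"slide": [0,-295,-178],"dr": [0,0,-0.01],"jaw": 1},{"slide": [0,-295,-178],"dr": [0,0,-0.01],"jaw": 1},{"slide": [0,-295,-178],"dr": [0,0,-0.01],"jaw": 1},{"slide": [0,-295,-178],"dr": [0,0,-0.01],"jaw": 1},{"slide": [0,-295,-178],"dr": [0,0,-0.01],"jaw": 1},{"slide": [-153,-295,-178],"dr": [0,0,-0.01],"jaw": 1},{"slide": [-153,-295,-178],"dr": [0,0,-0.01],"jaw": 1},{"slide": [-153,-295,-178],"dr": [0,0,-0.01],"jaw": 1},{"slide": [-153,-295,-178],"dr": [0,0,-0.01],"jaw": 1},{"slide": [-153,-295,-178],"dr": [0,0,-0.01],"jaw": 1},{"slide": [-153,-295,-178],"dr": [0,0,-0.01],"jaw": 1}])

```text
t: 17.5
tool_pos: [0.6155, -0.061, 0.3666]
orientation: [0.152, -3.137, -0.0]
force: [-0.6, 0.1, -0.0]
opening: 0.0395
gripper_force: 40.0
```

```bash
python3 - <<'E'
from h import *
print(read_state()['opening'])
go(.616,-.0613,.145,95.5)
E
```

```text
0.03948343002590525
slide [-0.5, -0.3, 54.6] dr [0.0002, -0.0009, 0.0009] q6 -1.85 cur yaw 95.55
```

Emit:
servo_tool(increments=[{"slide": [0.5,-0.3,30],"dr": [0,0,0],"jaw": 1},{"slide": [0.5,-0.3,43],"dr": [0,0,0],"jaw": 1},{"slide": [0.5,-0.3,48],"dr": [0,0,0],"jaw": 1},{"slide": [0.5,-0.3,53],"dr": [0,0,0],"jaw": 1},{"slide": [0.5,-0.3,58],"dr": [0,0,0],"jaw": 1},{"slide": [0.5,-0.3,58],"dr": [0,0,0],"jaw": 1}], force=60)

```text
t: 18.1
tool_pos: [0.6156, -0.0621, 0.3088]
orientation: [-0.151, 3.138, -0.0]
force: [0.0, -0.6, -0.9]
opening: 0.0389
gripper_force: 60.0
```

Emit:
servo_tool(increments=[{"slide": [0,0,4],"dr": [0,0,0],"jaw": 1},{"slide": [0,0,8],"dr": [0,0,0],"jaw": 1},{"slide": [0,0,11],"dr": [0,0,0],"jaw": 1}])

```text
t: 18.4
tool_pos: [0.6162, -0.0622, 0.2987]
orientation: [-0.151, 3.136, -0.001]
force: [-1.0, -0.1, 4.5]
opening: 0.0391
gripper_force: 60.0
```

Emit:
servo_tool(increments=[{"slide": [0,0.6,4],"dr": [0,0,0],"jaw": 1},{"slide": [0,0.6,8],"dr": [0,0,0],"jaw": 1},{"slide": [0,0.6,12],"dr": [0,0,0],"jaw": 1},{"slide": [0,0.6,15],"dr": [0,0,0],"jaw": 1},{"slide": [0,0.6,18],"dr": [0,0,0],"jaw": 1},{"slide": [0,0.6,18],"dr": [0,0,0],"jaw": 1}])

```text
t: 19.0
tool_pos: [0.6156, -0.0613, 0.2792]
orientation: [0.151, -3.138, -0.0]
force: [2.5, -0.3, 3.6]
opening: 0.0392
gripper_force: 60.0
```

The second blank is past the catches (3.6 N). I release it and head off for the last one.

Emit:
servo_tool(increments=[{"slide": [0,0,0],"dr": [0,0,0],"jaw": 0.35},{"slide": [0,0,0],"dr": [0,0,0],"jaw": 0.35},{"slide": [0,0,0],"dr": [0,0,0],"jaw": 0.35},{"slide": [0,0,-40],"dr": [0,0,0],"jaw": 0.35},{"slide": [0,0,-85],"dr": [0,0,0],"jaw": 0.35},{"slide": [170,0,-110],"dr": [0,0,0],"jaw": 0.25},{"slide": [170,0,-110],"dr": [0,0,0],"jaw": 0.25},{"slide": [170,0,-110],"dr": [0,0,0],"jaw": 0.25},{"slide": [170,0,-110],"dr": [0,0,0],"jaw": 0.25},{"slide": [170,50,-110],"dr": [0,0,0],"jaw": 0.25},{"slide": [170,100,-110],"dr": [0,0,0],"jaw": 0.25},{"slide": [170,100,-110],"dr": [0,0,0],"jaw": 0.25}])

```text
t: 20.2
tool_pos: [0.4358, 0.026, 0.3898]
orientation: [-0.159, 3.137, 0.004]
force: [-0.2, 0.2, 0.2]
opening: 0.07
gripper_force: 0.0
```

```bash
python3 - <<'E'
from h import *
a,d=save('top','t9');P=pts('top',d)
for o in blanks(a):
    if o[1]<520: print(o)
yaw=np.radians(5.5);M=np.array([[np.cos(yaw),np.sin(yaw)],[-np.sin(yaw),np.cos(yaw)]])
g=(P[...,:2]-[.616,-.0615])@M.T
k=(abs(g[...,1])<.012)&(abs(g[...,0])<.02);print('z inside',np.percentile(P[...,2][k],[5,50,95]).round(3),'col',a[k].mean(0))
go(.423,.342,.12,103)
cv2.imwrite('pics/c9.png',cv2.resize(a[130:260,100:330],(800,452),interpolation=cv2.INTER_CUBIC)[...,::-1])
E
```

```text
(array([392., 219.]), 415, -423, 153, 40, np.float32(36.0))
(array([134., 195.]), 490, 437, 51, 41, np.float32(90.1))
(array([508., 202.]), 468, -800, 333, 30, np.float32(176.0))
z inside [0.104 0.109 0.112] col [82.66304348 41.55434783 18.89130435]
slide [-18.9, 317.5, 102.9] dr [0.0005, 0.0001, -0.1258] q6 -1.73 cur yaw 95.79
```

View pics/c9.png

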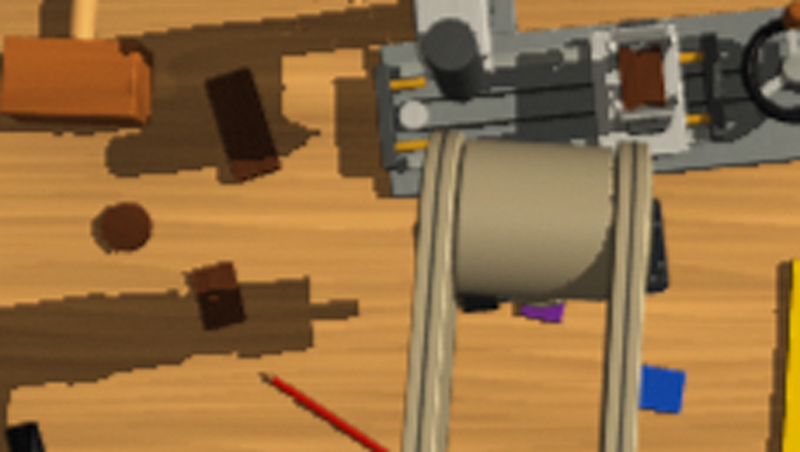

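Emit:
servo_tool(increments=[{"slide": [-19,317,60],"dr": [0,0,-0.108],"jaw": 0.25},{"slide": [-19,317,60],"dr": [0,0,-0.108],"jaw": 0.25},{"slide": [-19,317,60],"dr": [0,0,-0.108],"jaw": 0.25},{"slide": [-19,317,60],"dr": [0,0,-0.108],"jaw": 0.25},{"slide": [-19,317,60],"dr": [0,0,-0.108],"jaw": 0.25},{"slide": [-19,317,60],"dr": [0,0,-0.108],"jaw": 0.25},{"slide": [-19,317,60],"dr": [0,0,-0.108],"jaw": 0.25},{"slide": [-19,317,60],"dr": [0,0,-0.108],"jaw": 0.25},{"slide": [-19,317,60],"dr": [0,0,-0.108],"jaw": 0.25},{"slide": [-19,317,110],"dr": [0,0,-0.108],"jaw": 0.25},{"slide": [-19,317,150],"dr": [0,0,-0.108],"jaw": 0.25},{"slide": [-19,317,185],"dr": [0,0,-0.108],"jaw": 0.25},{"slide": [-19,317,197],"dr": [0,0,-0.108],"jaw": 0.25},{"slide": [-19,317,202],"dr": [0,0,-0.108],"jaw": 0.25},{"slide": [-19,317,202],"dr": [0,0,-0.108],"jaw": 0.25},{"slide": [-19,317,202],"dr": [0,0,-0.108],"jaw": 0.25},{"slide": [-19,317,202],"dr": [0,0,-0.108],"jaw": 0.25}], force=40)

```text
t: 21.95
tool_pos: [0.4263, 0.3396, 0.1899]
orientation: [-0.32, 3.122, 0.002]
force: [0.5, 0.0, 0.7]
opening: 0.0698
gripper_force: 0.0
```

Emit:
servo_tool(increments=[{"slide": [0,0,0],"dr": [0,0,0],"jaw": 1},{"slide": [0,0,0],"dr": [0,0,0],"jaw": 1},{"slide": [0,0,0],"dr": [0,0,0],"jaw": 1},{"slide": [0,0,0],"dr": [0,0,0],"jaw": 1},{"slide": [0,0,0],"dr": [0,0,0],"jaw": 1},{"slide": [0,0,0],"dr": [0,0,0],"jaw": 1}])

```text
t: 22.55
tool_pos: [0.4253, 0.3392, 0.1878]
orientation: [-0.32, 3.125, 0.0]
force: [-0.1, 0.1, 1.2]
opening: 0.0393
gripper_force: 40.0
```

```bash
python3 - <<'E'
from h import *
print(read_state()['tool_pos'])
go(.616,-.0613,.20,95.5)
E
```

```text
[0.42534587 0.33919383 0.1878252 ]
slide [-105.5, -430.8, -179.2] dr [0.0001, 0.0, 0.1082] q6 -1.2 cur yaw 101.7
```

Emit:
servo_tool(increments=[{"slide": [0,0,-45],"dr": [0,0,0],"jaw": 1},{"slide": [0,0,-95],"dr": [0,0,0],"jaw": 1},{"slide": [0,-20,-140],"dr": [0,0,0.02],"jaw": 1},{"slide": [0,-431,-179],"dr": [0,0,0.108],"jaw": 1},{"slide": [0,-431,-179],"dr": [0,0,0.108],"jaw": 1},{"slide": [0,-431,-179],"dr": [0,0,0.108],"jaw": 1},{"slide": [0,-431,-179],"dr": [0,0,0.108],"jaw": 1},{"slide": [0,-431,-179],"dr": [0,0,0.108],"jaw": 1},{"slide": [0,-431,-179],"dr": [0,0,0.108],"jaw": 1},{"slide": [0,-431,-179],"dr": [0,0,0.108],"jaw": 1},{"slide": [0,-431,-179],"dr": [0,0,0.108],"jaw": 1},{"slide": [0,-431,-179],"dr": [0,0,0.108],"jaw": 1},{"slide": [-107,-431,-179],"dr": [0,0,0.108],"jaw": 1},{"slide": [-107,-431,-179],"dr": [0,0,0.108],"jaw": 1},{"slide": [-107,-431,-179],"dr": [0,0,0.108],"jaw": 1},{"slide": [-107,-431,-179],"dr": [0,0,0.108],"jaw": 1},{"slide": [-107,-431,-179],"dr": [0,0,0.108],"jaw": 1},{"slide": [-107,-431,-179],"dr": [0,0,0.108],"jaw": 1}])

```text
t: 24.35
tool_pos: [0.6166, -0.0611, 0.3675]
orientation: [-0.151, 3.137, -0.0]
force: [0.5, -0.3, 0.4]
opening: 0.0394
gripper_force: 40.0
```

```bash
python3 - <<'E'
from h import *
print(read_state()['opening'])
go(.6175,-.0613,.145,95.5)
E
```

```text
0.03937464523701755
slide [-0.8, -0.3, 55.5] dr [-0.0002, 0.0006, 0.0003] q6 -1.85 cur yaw 95.52
```

Emit:
servo_tool(increments=[{"slide": [-0.8,-0.2,30],"dr": [0,0,0],"jaw": 1},{"slide": [-0.8,-0.2,43],"dr": [0,0,0],"jaw": 1},{"slide": [-0.8,-0.2,48],"dr": [0,0,0],"jaw": 1},{"slide": [-0.8,-0.2,53],"dr": [0,0,0],"jaw": 1},{"slide": [-0.8,-0.2,58],"dr": [0,0,0],"jaw": 1},{"slide": [-0.8,-0.2,58],"dr": [0,0,0],"jaw": 1}], force=60)

```text
t: 24.95
tool_pos: [0.6183, -0.0614, 0.3087]
orientation: [0.151, -3.138, -0.0]
force: [0.0, -0.0, -0.1]
opening: 0.0389
gripper_force: 60.0
```

Emit:
servo_tool(increments=[{"slide": [0,0,4],"dr": [0,0,0],"jaw": 1},{"slide": [0,0,8],"dr": [0,0,0],"jaw": 1},{"slide": [0,0,11],"dr": [0,0,0],"jaw": 1}])

```text
t: 25.25
tool_pos: [0.6188, -0.0614, 0.2986]
orientation: [-0.151, 3.136, -0.001]
force: [-0.6, -0.3, 7.5]
opening: 0.039
gripper_force: 60.0
```

Emit:
servo_tool(increments=[{"slide": [0.5,0,4],"dr": [0,0,0],"jaw": 1},{"slide": [0.5,0,8],"dr": [0,0,0],"jaw": 1},{"slide": [0.5,0,12],"dr": [0,0,0],"jaw": 1},{"slide": [0.5,0,15],"dr": [0,0,0],"jaw": 1},{"slide": [0.5,0,18],"dr": [0,0,0],"jaw": 1},{"slide": [0.5,0,18],"dr": [0,0,0],"jaw": 1}])

```text
t: 25.85
tool_pos: [0.6177, -0.0614, 0.2792]
orientation: [0.151, -3.137, -0.0]
force: [3.0, -0.2, 4.5]
opening: 0.0393
gripper_force: 60.0
```

The third blank is in as well (4.5 N). I release it, back off and check.

Emit:
servo_tool(increments=[{"slide": [0,0,0],"dr": [0,0,0],"jaw": 0.35},{"slide": [0,0,0],"dr": [0,0,0],"jaw": 0.35},{"slide": [0,0,0],"dr": [0,0,0],"jaw": 0.35},{"slide": [0,0,-40],"dr": [0,0,0],"jaw": 0.35},{"slide": [0,0,-85],"dr": [0,0,0],"jaw": 0.35},{"slide": [130,0,-110],"dr": [0,0,0],"jaw": 0.4},{"slide": [130,0,-110],"dr": [0,0,0],"jaw": 0.4},{"slide": [130,0,-110],"dr": [0,0,0],"jaw": 0.4},{"slide": [130,100,-110],"dr": [0,0,0],"jaw": 0.4},{"slide": [130,100,-110],"dr": [0,0,0],"jaw": 0.4},{"slide": [130,100,-110],"dr": [0,0,0],"jaw": 0.4}])

```text
t: 26.95
tool_pos: [0.4777, 0.0298, 0.3898]
orientation: [0.158, -3.138, -0.003]
force: [-0.6, -0.5, -0.3]
opening: 0.0557
gripper_force: 0.0
```

```bash
python3 - <<'E'
from h import *
a,d=save('top','t10');b,_=save('side','s10');P=pts('top',d)
yaw=np.radians(5.5);M=np.array([[np.cos(yaw),np.sin(yaw)],[-np.sin(yaw),np.cos(yaw)]])
g=(P[...,:2]-[.616,-.0615])@M.T
k=(abs(g[...,1])<.012)&(abs(g[...,0])<.02);print('z inside',np.percentile(P[...,2][k],[5,50,95]).round(3),'col',a[k].mean(0))
mm=P[(P[...,2]>.11)&(P[...,2]<.14)&(P[...,1]<-.14)&(P[...,1]>-.27)&(P[...,0]>.56)&(P[...,0]<.7)];print('handle',mm.mean(0),len(mm))
K,r,t=cam('side');c=K@(r@np.array([.616,-.06,.1])+t);u,v=(c[:2]/c[2]).astype(int)
x=cv2.resize(b[v-40:v+40,u-50:u+50],(500,400),interpolation=cv2.INTER_CUBIC)
y=cv2.resize(a[120:240,240:330],(300,400),interpolation=cv2.INTER_CUBIC)
cv2.imwrite('pics/c10.png',np.hstack([x,y])[...,::-1])
E
```

```text
z inside [0.105 0.108 0.112] col [84.96610169 45.11864407 22.05084746]
handle [ 0.67484603 -0.19881895  0.12340408] 39
```

View pics/c10.png

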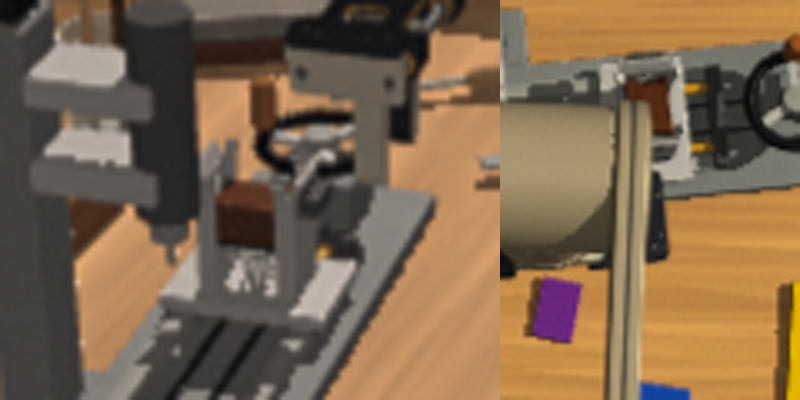

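View pics/t10.png

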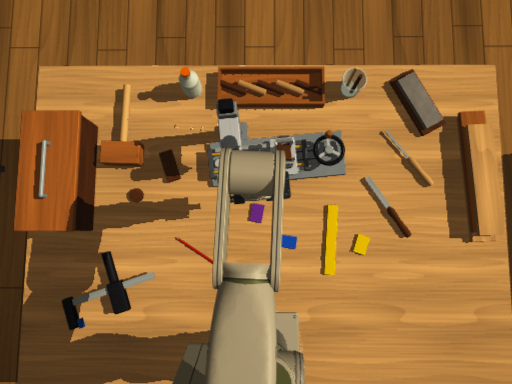

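The side crop shows the stack of three seated (245,212), and the top view shows no dark blank left on the bench. Next I take the crank again.

```bash
python3 - <<'E'
from h import *
go(.6745,-.1985,.115,95.5)
E
```

```text
slide [-172.8, -243.4, 107.6] dr [-0.0003, -0.0004, 0.0031] q6 -1.72 cur yaw 95.68
```

Emit:
servo_tool(increments=[{"slide": [0,-243,0],"dr": [0,0,0],"jaw": 0.4},{"slide": [0,-243,0],"dr": [0,0,0],"jaw": 0.4},{"slide": [0,-243,0],"dr": [0,0,0],"jaw": 0.4},{"slide": [0,-243,0],"dr": [0,0,0],"jaw": 0.4},{"slide": [0,-243,0],"dr": [0,0,0],"jaw": 0.4},{"slide": [-173,-243,0],"dr": [0,0,0],"jaw": 0.4},{"slide": [-173,-243,0],"dr": [0,0,0],"jaw": 0.4},{"slide": [-173,-243,0],"dr": [0,0,0],"jaw": 0.4},{"slide": [-173,-243,0],"dr": [0,0,0],"jaw": 0.4},{"slide": [-173,-243,0],"dr": [0,0,0],"jaw": 0.4},{"slide": [-173,-243,0],"dr": [0,0,0],"jaw": 0.4},{"slide": [-173,-243,40],"dr": [0,0,0],"jaw": 0.4},{"slide": [-173,-243,75],"dr": [0,0,0],"jaw": 0.4},{"slide": [-173,-243,100],"dr": [0,0,0],"jaw": 0.4},{"slide": [-173,-243,108],"dr": [0,0,0],"jaw": 0.4},{"slide": [-173,-243,108],"dr": [0,0,0],"jaw": 0.4}], force=20)

```text
t: 28.65
tool_pos: [0.6731, -0.2003, 0.2807]
orientation: [0.149, -3.136, -0.001]
force: [0.9, -0.1, 1.5]
opening: 0.0555
gripper_force: 0.0
```

Emit:
servo_tool(increments=[{"slide": [0,0,0],"dr": [0,0,0],"jaw": 1},{"slide": [0,0,0],"dr": [0,0,0],"jaw": 1},{"slide": [0,0,0],"dr": [0,0,0],"jaw": 1},{"slide": [0,0,0],"dr": [0,0,0],"jaw": 1},{"slide": [0,0,0],"dr": [0,0,0],"jaw": 1}])

```text
t: 29.15
tool_pos: [0.6746, -0.2004, 0.2827]
orientation: [-0.151, 3.136, -0.004]
force: [0.9, -6.4, -2.7]
opening: 0.0213
gripper_force: 20.0
```

```bash
python3 - <<'E'
from h import *
circ(np.array([629.6,-206.1]),-384,-24,45)
E
```

```text
a0 7.2 r 45.4 [[3.8, -18.4], [14.4, -33.8], [30.4, -43.6], [48.9, -46.0], [66.9, -40.7], [81.1, -28.6], [89.1, -11.7], [89.6, 7.0], [82.4, 24.3], [68.9, 37.2], [51.2, 43.4], [32.6, 42.0], [16.1, 33.0], [4.7, 18.2], [0.4, -0.0], [3.8, -18.4]]
```

Emit:
servo_tool(increments=[{"slide": [3.8,-18.4,0],"dr": [0,0,0],"jaw": 1},{"slide": [14.4,-33.8,0],"dr": [0,0,0],"jaw": 1},{"slide": [30.4,-43.6,0],"dr": [0,0,0],"jaw": 1},{"slide": [48.9,-46,0],"dr": [0,0,0],"jaw": 1},{"slide": [66.9,-40.7,0],"dr": [0,0,0],"jaw": 1},{"slide": [81.1,-28.6,0],"dr": [0,0,0],"jaw": 1},{"slide": [89.1,-11.7,0],"dr": [0,0,0],"jaw": 1}])

```text
t: 29.85
tool_pos: [0.5866, -0.2204, 0.2827]
orientation: [-0.149, 3.134, -0.001]
force: [16.2, 4.2, -4.0]
opening: 0.0212
gripper_force: 20.0
```

Emit:
servo_tool(increments=[{"slide": [0.5,18.7,0],"dr": [0,0,0],"jaw": 1},{"slide": [-6.7,36,0],"dr": [0,0,0],"jaw": 1},{"slide": [-20.2,48.9,0],"dr": [0,0,0],"jaw": 1},{"slide": [-37.9,55.1,0],"dr": [0,0,0],"jaw": 1},{"slide": [-56.5,53.7,0],"dr": [0,0,0],"jaw": 1},{"slide": [-73,44.7,0],"dr": [0,0,0],"jaw": 1},{"slide": [-84.4,29.9,0],"dr": [0,0,0],"jaw": 1},{"slide": [-88.7,11.7,0],"dr": [0,0,0],"jaw": 1}])

```text
t: 30.65
tool_pos: [0.6751, -0.1995, 0.2825]
orientation: [0.153, -3.138, -0.0]
force: [-12.0, 0.1, 11.0]
opening: 0.0214
gripper_force: 20.0
```

```bash
python3 - <<'E'
from h import *
s=read_state();print(s['opening'],s['gripper_force'])
circ(np.array([629.6,-206.1]),-264,-24,45)
E
```

```text
0.02139119942382414 20.002325177192688
a0 8.2 r 46.0 [[4.0, -18.5], [14.4, -34.1], [30.1, -44.2], [48.6, -46.9], [66.7, -41.9], [81.1, -30.0], [89.5, -13.3], [90.3, 5.4], [83.4, 22.8], [70.1, 35.9], [52.6, 42.5]]
```

Emit:
servo_tool(increments=[{"slide": [4,-18.5,0],"dr": [0,0,0],"jaw": 1},{"slide": [14.4,-34.1,0],"dr": [0,0,0],"jaw": 1},{"slide": [30.1,-44.2,0],"dr": [0,0,0],"jaw": 1},{"slide": [48.6,-46.9,0],"dr": [0,0,0],"jaw": 1},{"slide": [66.7,-41.9,0],"dr": [0,0,0],"jaw": 1},{"slide": [81.1,-30,0],"dr": [0,0,0],"jaw": 1},{"slide": [89.5,-13.3,0],"dr": [0,0,0],"jaw": 1},{"slide": [90,5.4,0],"dr": [0,0,0],"jaw": 1},{"slide": [83,22.8,0],"dr": [0,0,0],"jaw": 1},{"slide": [70,35.7,0],"dr": [0,0,0],"jaw": 1}])

```text
t: 31.65
tool_pos: [0.6008, -0.1707, 0.2826]
orientation: [-0.15, 3.138, -0.002]
force: [4.7, -7.8, 0.1]
opening: 0.0214
gripper_force: 20.0
```

```bash
python3 - <<'E'
from h import *
s=read_state();print(s['opening'],s['gripper_force'])
circ(np.array([629.6,-206.1]),-72,-8,45)
a,d=save('top','t11');P=pts('top',d)
m=(P[...,2]>.09)&(P[...,2]<.139)&(P[...,0]>.5)&(P[...,0]<.66)&(P[...,1]>0)&(P[...,1]<.2)
q=P[m];print('mag',q.min(0),q.max(0),np.median(q,0),m.sum())
E
```

```text
0.021367258395764123 20.001364052295685
a0 129.1 r 45.7 [[-5.9, 2.5], [-11.7, 4.8], [-17.8, 6.3], [-24.1, 6.9], [-30.3, 6.6], [-36.5, 5.4], [-42.4, 3.4], [-48.1, 0.6], [-53.2, -2.9]]
mag [0.55061069 0.05203027 0.09008584] [0.65616329 0.11113807 0.13875194] [0.58237448 0.07542911 0.11259995] 298
```

Emit:
servo_tool(increments=[{"slide": [-5.9,2.5,0],"dr": [0,0,0],"jaw": 1},{"slide": [-11.7,4.8,0],"dr": [0,0,0],"jaw": 1},{"slide": [-17.8,6.3,0],"dr": [0,0,0],"jaw": 1},{"slide": [-24.1,6.9,0],"dr": [0,0,0],"jaw": 1},{"slide": [-30.3,6.6,0],"dr": [0,0,0],"jaw": 1},{"slide": [-36.5,5.4,0],"dr": [0,0,0],"jaw": 1}])

```text
t: 32.3
tool_pos: [0.6372, -0.1613, 0.2826]
orientation: [-0.152, 3.138, 0.002]
force: [-1.6, 3.6, 9.2]
opening: 0.0211
gripper_force: 20.0
```

Emit:
servo_tool(increments=[{"slide": [-3,-1,0],"dr": [0,0,0],"jaw": 1},{"slide": [-5,-2,0],"dr": [0,0,0],"jaw": 1},{"slide": [-7,-2.7,0],"dr": [0,0,0],"jaw": 1}])

```text
t: 32.6
tool_pos: [0.6446, -0.1633, 0.2827]
orientation: [-0.152, 3.137, 0.002]
force: [0.1, 5.0, 8.3]
opening: 0.0211
gripper_force: 20.0
```

Emit:
servo_tool(increments=[{"slide": [-2,-1,0],"dr": [0,0,0],"jaw": 1},{"slide": [-4,-2,0],"dr": [0,0,0],"jaw": 1},{"slide": [-5,-2.5,0],"dr": [0,0,0],"jaw": 1}])

```text
t: 32.9
tool_pos: [0.6475, -0.1641, 0.2824]
orientation: [0.152, -3.13, -0.008]
force: [-22.3, 15.1, 22.9]
opening: 0.0209
gripper_force: 20.0
```

Emit:
servo_tool(increments=[{"slide": [-2,-1,0],"dr": [0,0,0],"jaw": 1},{"slide": [-3,-1.6,0],"dr": [0,0,0],"jaw": 1}])

```text
t: 33.1
tool_pos: [0.6509, -0.1643, 0.2822]
orientation: [0.153, -3.131, -0.012]
force: [-18.2, 19.1, 21.6]
opening: 0.0211
gripper_force: 20.0
```

The stop has been reached. I release, lift and check.

Emit:
servo_tool(increments=[{"slide": [1,0,0],"dr": [0,0,0],"jaw": 0.4},{"slide": [1,0,0],"dr": [0,0,0],"jaw": 0.4},{"slide": [1,0,0],"dr": [0,0,0],"jaw": 0.4},{"slide": [1,0,-45],"dr": [0,0,0],"jaw": 0.4},{"slide": [1,0,-90],"dr": [0,0,0],"jaw": 0.4},{"slide": [100,-50,-130],"dr": [0,0,0],"jaw": 0.4},{"slide": [100,-50,-130],"dr": [0,0,0],"jaw": 0.4},{"slide": [100,-50,-130],"dr": [0,0,0],"jaw": 0.4},{"slide": [100,-50,-130],"dr": [0,0,0],"jaw": 0.4}])

```text
t: 34.0
tool_pos: [0.5562, -0.2285, 0.4131]
orientation: [-0.146, 3.137, -0.002]
force: [1.4, -0.1, 0.5]
opening: 0.0557
gripper_force: 0.0
```

```bash
python3 - <<'E'
from h import *
a,d=save('top','t12');b,_=save('side','s12');P=pts('top',d)
m=(P[...,2]>.09)&(P[...,2]<.139)&(P[...,0]>.5)&(P[...,0]<.66)&(P[...,1]>0)&(P[...,1]<.2)
q=P[m];print('mag',q.min(0),q.max(0),np.median(q,0))
mm=P[(P[...,2]>.11)&(P[...,2]<.14)&(P[...,1]<-.14)&(P[...,1]>-.27)&(P[...,0]>.56)&(P[...,0]<.7)]
print('handle',mm.mean(0),len(mm),np.degrees(np.arctan2(mm.mean(0)[1]+.2061,mm.mean(0)[0]-.6296)))
K,r,t=cam('side');c=K@(r@np.array([.60,.09,.1])+t);u,v=(c[:2]/c[2]).astype(int)
x=cv2.resize(b[v-45:v+45,u-50:u+50],(400,360),interpolation=cv2.INTER_CUBIC)
y=cv2.resize(a[120:210,195:295],(400,360),interpolation=cv2.INTER_CUBIC)
cv2.imwrite('pics/c12.png',np.hstack([x,y])[...,::-1])
E
```

```text
mag [0.5495748  0.06749236 0.09224304] [0.63424392 0.12671704 0.13864312] [0.57482581 0.09392969 0.11465214]
handle [ 0.64488223 -0.16087816  0.12359773] 39 71.32787343848379
```

View pics/c12.png

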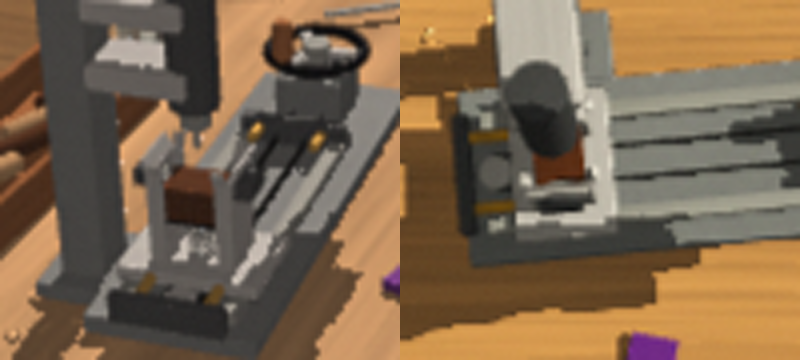

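The pins touch the carriage plate, and the handle's turn (658°, about 160 mm) agrees. The stack is seated, so I hand in.

```bash
python3 -c "
from plant import close_job
print(close_job())"
```

```text
the job is handed in; nothing more can be done
None
```

The job is handed in: all three blanks on the bench are in the magazine under the catches, and the carriage is wound back against its work stop; the hand-in returned no verdict, so that rests on my last images and the crank's turn count.

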